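# Pin the jig's length stop at its middle hole

### The job

Set the length stop of the welding jig: slide the saddle along its rail until the hole in the saddle lies over the middle of the rail's three holes, then take the slim locking pin from its cup and put it down through both holes until its flange rests on the saddle, and let go. Leave the stout pin in its cup.

Things in the scene. Friction and masses are not known exactly. Their poses are not given: they have to be found in the camera images.
- lock_pin: slim steel pin, 0.15 kg, loose, upright in a fixed tube cup (44 mm across, 50 high), flange on the cup's rim; lift it 40 mm to clear. Origin: centre of its tip; z up along it. Shank 14 mm thick to z 40 mm, lowest 14 mm tapering to a 7 mm tip; flange 34 mm across, z 40 to 46; round grip 24 mm thick, z 46 to 80, to take from above
- stout_pin: the stout pin, to be left alone, in a fixed cup 56 mm across and 50 high: same pattern and height, but shank 28 mm, flange 46 mm, grip 36 mm, too thick for the jig. Origin at its tip, z up. The two cups may stand either way round
- saddle_hole (a point): mouth of the saddle's one hole, 24 mm, in its top face 44 mm above the bench. Bright saddle, 66 x 94 mm, slides only along the dark fixed rail (point y; 3 N friction, stays put). Its black upright knob, 22 mm thick, 34 mm tall above that face, is 56 mm from the hole towards +y. It starts near the rail's +y end and must go 85 to 120 mm to -y. x: across the rail, z up
- middle_hole (a point): mouth of the middle one of three 24 mm through holes, 50 mm apart along the rail (50 mm wide, 300 long), in the rail's top face 30 mm above the bench, 14 mm below the saddle's top face; axes as the saddle hole's (y along the rail, z up). The bench is under it: a seated pin's tip ends 4 mm above the bench
There are look-alikes about, which are no part of the job. What is shaped like the lock_pin but green is not meant.

How it is judged:
By the outcome, as a careful person would: the job done as asked, in the order asked, and still so for the second after the job is handed in, with the robot touching nothing.
It also fails if it takes over 45 s, if anything falls off the work surface, if the arm or the gripper's body presses on something with over 40 N, if the wrist force passes 120 N, or if a joint passes its speed limit or range.

### The arm

A 6-joint arm with a two-finger parallel gripper is mounted at the origin on a cart in front of the work surface, level with it; the furniture and walls round the work are solid. World frame = base frame: x ahead of the robot, y to its left, z up, the work surface at z = 0. Lengths are in m, angles in rad, forces in N, time in s.
With the tool pointing down it reaches from about 0.375 to 0.925 m from the base axis. Payload 5.7 kg.
Tool frame: the origin (TCP) lies at the very end of the fingers, on their centre line; the grasp point (between the pads) lies 19 mm behind it (ctrl.pinch_z is the distance from the TCP to the grasp point, in m); z points along the fingers, y is the direction in which the jaws open and shut (so a half turn about z gives the same grasp; the last joint's range is limited). The gripper opens to 85 mm and grips with 20 to 120 N. Pads are 22 mm wide; open, the fingers measure 114 mm over their backs; the gripper's body (76 mm by 85 mm) begins 54 mm behind the grasp point. The pads swing forward as they close: fully open they stand 13 mm farther back than shut.
Start: joints at [-1.267, 0.359, 1.51, -0, 1.272, -0.115], TCP at [0.244, -0.548, 0.198] pointing down, gripper open.
Joint ranges: [-2.97, 2.97], [-1.01, 2.36], [0.21, 2.38], [-0.96, 4.11], [0.2, 2.71], [-2.98, 2.98]. Speed limits (rad/s): [2.39, 2.39, 3.14, 3.14, 3.14, 3.14].

### API

Orientations are given as a unit quaternion [x, y, z, w].
In Python, from cell import read_state, optics, ticket, ctrl gives the robot as it stands.
- The arm moves only by the tool drive_tool, never from a script. Its arguments are lists of equal length, an entry for each row: "gripper": the finger opening in m, from 0 to 0.0854; "delta_pos": the shift along the tool's x, y, z in m, a list of three; "angular": the turn, a rotation vector about the tool's x, y, z in rad, a list of three. A call has 1 to 5 rows; each row is the pose to reach, as a shift and turn from the pose commanded when the call began, along the tool's axes at that moment; what a row does not reach only later rows make up. A row lasts 1/10 s, in which the tool goes at most 50 mm and 8.59 degrees, less where a joint would pass 70% of its speed; a pose out of reach is approached as far as the arm can. A call with a gripper value outside its range is refused whole. The fingers move at their own pace and stop on an object; the grip force is fixed at half the most. Time passes only in rows, so rows that repeat a pose let the fingers close. It gives the time, the measured TCP pose, the force and the opening at its end, in the units of the state.
- read_state(): the state, without advancing time (a new reading comes with each control period).
- optics.camera(name): name is "side" or "top" or "wrist"; returns a dict with "pixels" (480x640x3 uint8, blue, green, red), "range_z" (480x640 float32, m along the optical axis (not along the pixel's ray), 0 where there is no reading), "camera_matrix" (3x3 intrinsics, pixels), "world_to_cam" (4x4, takes a point from world to camera coordinates); the wrist camera has in their place "tool_from_camera" (4x4, takes a point from camera to tool coordinates, whose origin is the TCP and whose axes are the flange's). Camera axes: x right, y down, z forward; pixel columns grow to the right and rows downward; lengths in m; the calibration is good to about 2 mm. The wrist camera is an equidistant fisheye: a pixel r from the principal point sees the ray r / f radians off the axis. A picture is of the moment at which its call begins: read the wrist's pose just before it.
- ticket.sign_off(): hands the job in, once; it reports no verdict.
The state is a dict: "time": time; "joint_pos": joint angles; "qvel": joint speeds; "joint_efforts": joint torques, N m; "eef_pos": TCP position; "tcp_rot": TCP orientation; "force": force on the tool from outside, world axes, zero at the start; "ft_torque": the same for the moment, N m; "width": finger opening in m.
Only numpy, scipy, OpenCV 4.12 (cv2) and the standard library are available. Lean on these libraries where they do the work, as an engineer would, in place of code of your own. Each camera call takes 0.05 s, during which the arm holds its last target. There are 200 camera calls.

## Working session

There is one attempt and no reset: what is moved stays moved. The work goes in short steps, Python scripts to look and compute and a tool call to move; the robot and the scene stay as the last step left them, time stands still between calls to the robot, and variables do not carry over. Pictures are saved under pics/ and viewed, about 8 in all and at most 12, crops included, and the job is handed in when it is done.

Besides the shell and the picture viewer there is one more tool, called after "Request:" as name(argument=value, ...) on one line, values as JSON. drive_tool: Moves the arm, as the interface text tells. Its arguments: {"type":"object","properties":{"gripper":{"type":"array","items":{"type":"number"}},"delta_pos":{"type":"array","items":{"type":"array","items":{"type":"number"}}},"angular":{"type":"array","items":{"type":"array","items":{"type":"number"}}}},"required":["gripper","delta_pos","angular"]}

```bash
mkdir -p pics
cat > h.py <<'E'
import numpy as np, cv2
from cell import read_state, optics, ticket, ctrl
def cloud(d):
    K=d["camera_matrix"];z=d["range_z"];v,u=np.mgrid[0:480,0:640]
    p=np.stack([(u-K[0,2])/K[0,0]*z,(v-K[1,2])/K[1,1]*z,z,np.ones_like(z)],-1)
    w=p@np.linalg.inv(d["world_to_cam"]).T
    w[z==0]=np.nan
    return w[...,:3]
E
python3 - <<'E'
from h import *
for n in("top","side"):
    d=optics.camera(n);cv2.imwrite(f"pics/{n}0.png",d["pixels"]);np.save(f"pics/{n}0.npy",cloud(d));np.save(f"pics/{n}0px.npy",d["pixels"])
    print(n,d["camera_matrix"][0,0],np.linalg.inv(d["world_to_cam"])[:3,3].round(3))
s=read_state();print(s);print(ctrl.pinch_z)
E
```

```text
top 508.3341368926778 [ 0.42  -0.028  0.887]
side 600.2303944679375 [ 0.445 -1.081  0.623]
{'time': 0.1, 'joint_pos': array([-1.26705688e+00,  3.59454672e-01,  1.51130974e+00,  2.59506322e-05,
        1.27249869e+00, -1.15097470e-01]), 'qvel': array([-0.00085165, -0.00072265, -0.00251375, -0.00078856,  0.00117168,
       -0.00062265]), 'joint_efforts': array([-4.16224848e-04, -5.28651237e+01, -2.79351479e+01, -1.63532050e-04,
        4.91904473e-03, -2.09027684e-05]), 'eef_pos': array([ 0.243825  , -0.54750567,  0.19753027]), 'tcp_rot': array([ 9.78152431e-01,  2.07887288e-01, -6.63182589e-05, -8.32677786e-04]), 'force': array([-0.04896001,  0.30347171, -0.14937051]), 'ft_torque': array([-0.01928535,  0.03838256,  0.02378739]), 'width': 0.08535772176378913}
0.0187
```

View pics/top0.png

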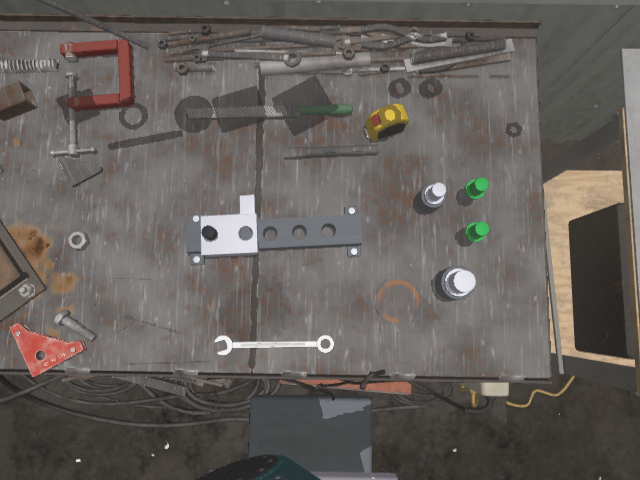

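View pics/side0.png

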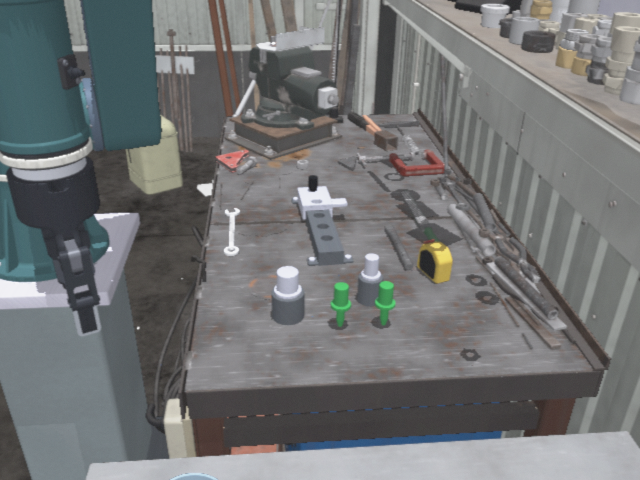

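The top view shows the rail holes at about (270,233), (299,232) and (328,231), the saddle hole at (246,233) and the knob at (209,233). There are four pin candidates: slim grey in a cup (433,194), stout grey in a cup (458,282), and greens at (477,188) and (477,232). The grey one at (433,194) fits because it isn't green and it has the narrower cup and grip. I'll measure and confirm in a crop.

Run:
```python
from h import *
px=np.load("pics/top0px.npy");w=np.load("pics/top0.npy")
d=optics.camera("top");K=d["camera_matrix"];M=np.linalg.inv(d["world_to_cam"])
def onz(u,v,z):
    r=M[:3,:3]@np.array([(u-K[0,2])/K[0,0],(v-K[1,2])/K[1,1],1]);return M[:3,3]+r*(z-M[2,3])/r[2]
g=cv2.cvtColor(px,cv2.COLOR_BGR2GRAY)
def top(name,box,lo,hi):
    u0,u1,v0,v1=box;s=w[v0:v1,u0:u1].reshape(-1,3);s=s[(s[:,2]>lo)&(s[:,2]<hi)]
    (c,r)=cv2.minEnclosingCircle(s[:,:2].astype(np.float32));print(name,len(s),s.mean(0).round(4),"mid",((s.max(0)+s.min(0))/2).round(4),"ext",np.ptp(s,axis=0).round(4),"circ",np.round(c,4),round(r,4))
top("slim grip",(415,455,175,215),.083,.1)
top("slim flange",(415,455,175,215),.05,.06)
top("stout grip",(435,485,260,305),.083,.1)
top("saddle top",(180,262,190,265),.038,.05)
top("knob",(195,225,220,250),.07,.09)
top("rail",(185,365,205,270),.026,.034)
# holes: dark relative to local surface depth
for nm,(u,v),z in(("saddle",(246,233),.044),("h1",(270,233),.03),("h2",(299,232),.03),("h3",(328,231),.03)):
    b=11;sub=g[v-b:v+b+1,u-b:u+b+1]
    t,m=cv2.threshold(sub,0,255,cv2.THRESH_BINARY_INV+cv2.THRESH_OTSU)
    n,l,st,c=cv2.connectedComponentsWithStats(m);k=l[b,b]
    uu,vv=c[k]+[u-b,v-b];print(nm,uu.round(1),vv.round(1),st[k],"world",onz(uu,vv,z).round(4), "k",k)
kn=g[220:250,195:225]
a=cv2.resize(px[165:310,410:500],None,fx=4,fy=4,interpolation=cv2.INTER_CUBIC)
c=cv2.resize(px[185:270,180:370],None,fx=2.2,fy=2.2,interpolation=cv2.INTER_CUBIC)
o=np.zeros((580,790,3),np.uint8);o[:a.shape[0],:a.shape[1]]=a;o[:c.shape[0],365:365+c.shape[1]]=c
cv2.imwrite("pics/crop1.png",o)
```

```text
slim grip 175 [ 0.6164 -0.2121  0.0884] mid [ 0.6169 -0.212   0.0878] ext [0.0233 0.023  0.0094] circ [ 0.617  -0.2122] 0.0119
slim flange 156 [ 0.6116 -0.2083  0.054 ] mid [ 0.6157 -0.2128  0.0549] ext [0.0391 0.0385 0.0097] circ [ 0.616  -0.2116] 0.0206
stout grip 419 [ 0.4705 -0.2498  0.0885] mid [ 0.4708 -0.2502  0.0877] ext [0.0345 0.0351 0.0093] circ [ 0.4704 -0.2502] 0.018
saddle top 2150 [0.5521 0.1257 0.0428] mid [0.5618 0.13   0.0427] ext [0.104  0.097  0.0092] circ [0.5604 0.1312] 0.0663
knob 145 [0.5436 0.1576 0.0763] mid [0.5434 0.1585 0.076 ] ext [0.0199 0.0223 0.0101] circ [0.5432 0.1583] 0.0114
rail 3072 [0.5525 0.0264 0.0289] mid [0.5477 0.057  0.03  ] ext [0.0739 0.3006 0.0079] circ [0.5496 0.0568] 0.152
saddle 245.1 232.8 [  3   4  15  15 168] world [0.5481 0.1025 0.044 ] k 2
h1 270.2 233.5 [  0   0  23  23 457] world [0.5498 0.062  0.03  ] k 0
h2 298.9 232.5 [  0   0  23  23 456] world [0.5522 0.0129 0.03  ] k 0
h3 327.7 231.7 [  0   0  23  23 446] world [ 0.5545 -0.0362  0.03  ] k 0
```

View pics/crop1.png

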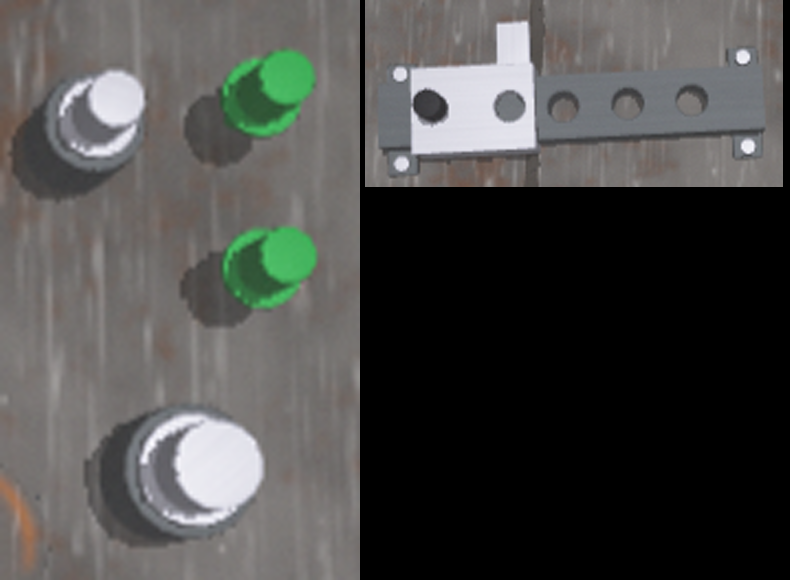

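The crop confirms it: the slim grey pin (narrow cup, ~24 mm grip) is upper left, the stout one lower left, and the greens are decoys. Next I'll refine the hole centres from depth.

```bash
cat >> h.py <<'E'
def holes():
    d=optics.camera("top");K=d["camera_matrix"];M=np.linalg.inv(d["world_to_cam"]);w=cloud(d)
    def onz(u,v,z):
        r=M[:3,:3]@np.array([(u-K[0,2])/K[0,0],(v-K[1,2])/K[1,1],1]);return M[:3,3]+r*(z-M[2,3])/r[2]
    m=np.uint8(w[...,2]<0.022)
    n,l,st,c=cv2.connectedComponentsWithStats(m[210:262,180:370])
    for k in range(1,n):
        if 30<st[k][4]<350: print(st[k],(c[k]+[180,210]).round(1),"z44",onz(*(c[k]+[180,210]),.044).round(4),"z30",onz(*(c[k]+[180,210]),.03).round(4))
    return d,w
def tool(p):
    s=read_state();from scipy.spatial.transform import Rotation as R
    return R.from_quat(s["tcp_rot"]).inv().apply(np.array(p)-s["eef_pos"]).round(4)
E
python3 - <<'E'
from h import *
d,w=holes()
for u in(246,270,299,328): print((w[226:241:2,u,2]*1000).round(0))
# rail axis
m=np.uint8((abs(w[...,2]-.03)<.006));m[:, :180]=0;m[:,370:]=0;m[:218]=0;m[262:]=0
for u in (270,285,300,315,340,355):pass
s=w[212:260,262:345].reshape(-1,3);s=s[abs(s[:,2]-.03)<.005]
print("rail rect",cv2.minAreaRect(s[:,:2].astype(np.float32)*1000))
print(tool([.5434,.158,.198]))
E
```

```text
[142  14  13  14 138] [328.1 230.7] z44 [ 0.554  -0.0367  0.044 ] z30 [ 0.5562 -0.0368  0.03  ]
[ 84  17  13  14 141] [269.9 233.5] z44 [0.5475 0.0609 0.044 ] z30 [0.5496 0.0624 0.03  ]
[113  16  13  13 143] [299. 232.] z44 [0.5509 0.0122 0.044 ] z30 [0.5531 0.0128 0.03  ]
[41. 28. 26. 29. 27. 30. 29. 31.]
[29.  9.  2. -4. -3. -3. -5.  0.]
[15. -3.  0. -1. -2. -2. -3. 28.]
[ 3. -1. -5. -4. -2. -1. 30. 29.]
rail rect ((554.491943359375, 5.749946594238281), (50.811927795410156, 142.5448455810547), 3.719853162765503)
[ 5.607e-01 -5.229e-01  4.000e-04]
```

Request:
drive_tool(gripper=[0.085,0.085,0.085,0.085,0.085], delta_pos=[[0.035,-0.033,0],[0.07,-0.066,0],[0.105,-0.099,0],[0.14,-0.132,0],[0.175,-0.165,0]], angular=[[0,0,0.07],[0,0,0.14],[0,0,0.21],[0,0,0.28],[0,0,0.353]])

```text
time: 0.7
eef_pos: [0.3371, -0.3244, 0.1982]
tcp_rot: [1.0, 0.031, 0.0, -0.0]
force: [0.6, -0.5, -0.1]
width: 0.085
```

Run:
```python
from h import *
s=read_state();print(s["eef_pos"],s["tcp_rot"],s["force"],tool([.5440,.1582,.13]))
```

```text
[ 0.33705714 -0.3243984   0.19824289] [ 9.99515615e-01  3.11210867e-02  7.77681851e-05 -8.32867164e-05] [ 0.58957454 -0.46809953 -0.10954959] [ 0.2366 -0.4688  0.0684]
```

Request:
drive_tool(gripper=[0.085,0.085,0.085,0.085,0.085], delta_pos=[[0.022,-0.044,0],[0.044,-0.088,0],[0.066,-0.132,0],[0.088,-0.176,0],[0.11,-0.22,0]], angular=[[0,0,0],[0,0,0],[0,0,0],[0,0,0],[0,0,0]])

```text
time: 1.2
eef_pos: [0.4324, -0.0975, 0.1985]
tcp_rot: [0.999, 0.033, 0.0, 0.0]
force: [0.4, -1.3, 0.1]
width: 0.0851
```

Request:
drive_tool(gripper=[0.085,0.085,0.085,0.085,0.085], delta_pos=[[0.022,-0.044,0],[0.044,-0.088,0],[0.066,-0.132,0],[0.088,-0.176,0],[0.11,-0.22,0]], angular=[[0,0,0],[0,0,0],[0,0,0],[0,0,0],[0,0,0]])

```text
time: 1.7
eef_pos: [0.5277, 0.1295, 0.1983]
tcp_rot: [0.999, 0.033, 0.0, 0.0]
force: [0.1, -0.1, -0.0]
width: 0.0851
```

Run:
```python
from h import *
s=read_state();print(s["eef_pos"],s["tcp_rot"],tool([.5440,.1582,.052]))
```

```text
[0.52774319 0.12945495 0.1983301 ] [9.99452042e-01 3.30999569e-02 9.11307170e-05 3.20546544e-05] [ 0.0181 -0.0276  0.1463]
```

Request:
drive_tool(gripper=[0.085,0.085,0.085,0.085,0.085], delta_pos=[[0.018,-0.028,0.03],[0.018,-0.028,0.07],[0.018,-0.028,0.11],[0.018,-0.028,0.14],[0.018,-0.028,0.143]], angular=[[0,0,0],[0,0,0],[0,0,0],[0,0,0],[0,0,0]])

```text
time: 2.2
eef_pos: [0.5398, 0.156, 0.0515]
tcp_rot: [0.999, 0.033, -0.004, 0.0]
force: [-1.5, 0.4, 0.4]
width: 0.0849
```

Request:
drive_tool(gripper=[0.015,0.015,0.015,0.015,0.015], delta_pos=[[0,0,0],[0,0,0],[0,0,0],[0,0,0],[0,0,0]], angular=[[0,0,0],[0,0,0],[0,0,0],[0,0,0],[0,0,0]])

```text
time: 2.7
eef_pos: [0.5442, 0.1565, 0.0564]
tcp_rot: [0.999, 0.033, 0.001, -0.0]
force: [0.6, 0.0, -0.1]
width: 0.0153
```

Run:
```python
from h import *
s=read_state();print(s["eef_pos"],s["width"],s["force"],tool([.5493,.0687,.055]))
d=optics.camera("top");cv2.imwrite("pics/top1.png",cv2.resize(d["pixels"][150:330,120:390],None,fx=2.5,fy=2.5,interpolation=cv2.INTER_CUBIC))
```

```text
[0.54418246 0.15648696 0.05639198] 0.015280427700465907 [ 0.63452728  0.02064356 -0.10758053] [-0.0007  0.0879  0.0014]
```

View pics/top1.png

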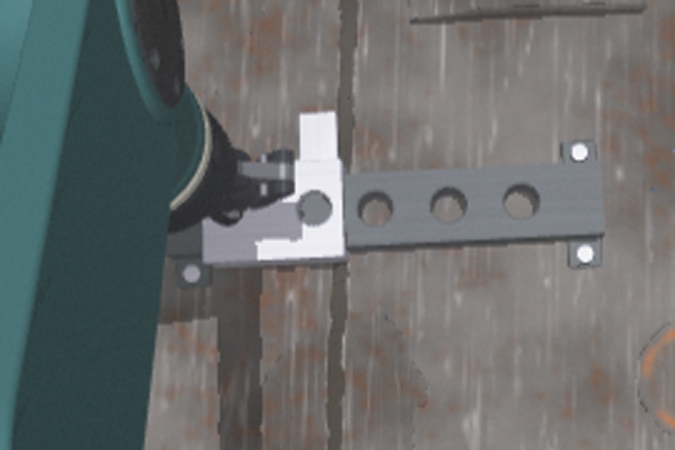

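The width reads 15 mm, which is less than the knob's 22 mm, so I may have missed it. In the picture the saddle is where it was, hole at crop (315,208), and the arm hides the knob. Checking with the wrist and side cameras.

Run:
```python
from h import *
a=optics.camera("wrist");b=optics.camera("side")
o=np.zeros((480,800,3),np.uint8);o[:,:400]=cv2.resize(a["pixels"][:,:],(400,300),interpolation=cv2.INTER_AREA)[0:300].__class__(1) if 0 else 0
o[:300,:400]=cv2.resize(a["pixels"],(400,300),interpolation=cv2.INTER_AREA)
c=cv2.resize(b["pixels"][140:260,260:360],None,fx=4,fy=4,interpolation=cv2.INTER_CUBIC);o[:480,400:800]=c
cv2.imwrite("pics/w1.png",o);print(read_state()["width"])
```

```text
0.014808883221701631
```

View pics/w1.png

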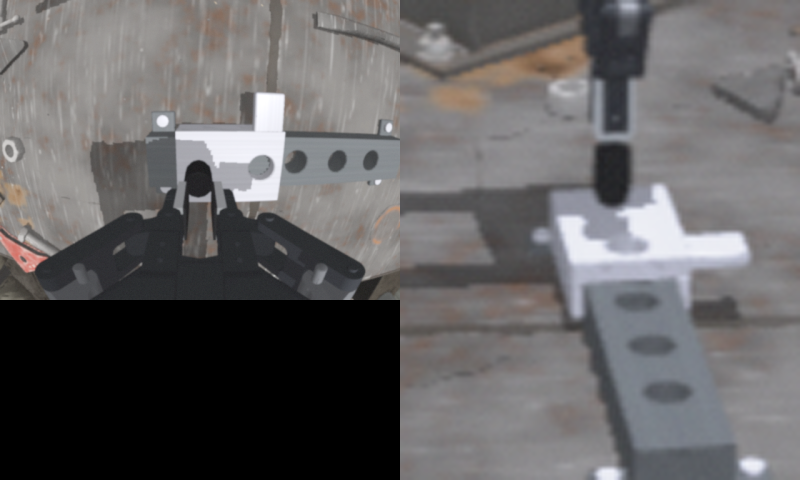

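Run:
```python
from h import *
from scipy.spatial.transform import Rotation as R
s=read_state();a=optics.camera("wrist");K=a["camera_matrix"];T=a["tool_from_camera"]
v,u=np.mgrid[0:480,0:640];x=u-K[0,2];y=v-K[1,2];r=np.hypot(x,y)+1e-9;th=r/K[0,0];z=a["range_z"]
p=np.stack([np.tan(th)*x/r*z,np.tan(th)*y/r*z,z],-1)@T[:3,:3].T+T[:3,3]
w=R.from_quat(s["tcp_rot"]).apply(p.reshape(-1,3)).reshape(p.shape)+s["eef_pos"]
cv2.imwrite("pics/w2.png",cv2.resize(a["pixels"][220:400,220:440],None,fx=3,fy=3,interpolation=cv2.INTER_CUBIC))
for vv in range(255,345,8): print(vv,[(uu,*(w[vv,uu]*1000).round(0).astype(int)) for uu in (290,300,317,335,345)])
```

```text
255 [(290, np.int64(552), np.int64(174), np.int64(43)), (300, np.int64(553), np.int64(168), np.int64(44)), (317, np.int64(553), np.int64(159), np.int64(43)), (335, np.int64(554), np.int64(149), np.int64(43)), (345, np.int64(554), np.int64(144), np.int64(43))]
263 [(290, np.int64(548), np.int64(173), np.int64(43)), (300, np.int64(548), np.int64(168), np.int64(43)), (317, np.int64(556), np.int64(159), np.int64(63)), (335, np.int64(549), np.int64(149), np.int64(43)), (345, np.int64(549), np.int64(144), np.int64(43))]
271 [(290, np.int64(543), np.int64(173), np.int64(43)), (300, np.int64(551), np.int64(167), np.int64(62)), (317, np.int64(556), np.int64(159), np.int64(74)), (335, np.int64(552), np.int64(150), np.int64(61)), (345, np.int64(545), np.int64(143), np.int64(43))]
279 [(290, np.int64(538), np.int64(173), np.int64(43)), (300, np.int64(552), np.int64(167), np.int64(75)), (317, np.int64(554), np.int64(159), np.int64(77)), (335, np.int64(552), np.int64(151), np.int64(73)), (345, np.int64(540), np.int64(143), np.int64(43))]
287 [(290, np.int64(533), np.int64(173), np.int64(42)), (300
[... 1336 characters left out ...]
165), np.int64(108)), (317, np.int64(484), np.int64(155), np.int64(1)), (335, np.int64(484), np.int64(142), np.int64(-1)), (345, np.int64(555), np.int64(149), np.int64(121))]
335 [(290, np.int64(554), np.int64(167), np.int64(126)), (300, np.int64(543), np.int64(165), np.int64(109)), (317, np.int64(477), np.int64(154), np.int64(-1)), (335, np.int64(477), np.int64(141), np.int64(-1)), (345, np.int64(555), np.int64(150), np.int64(126))]
343 [(290, np.int64(550), np.int64(167), np.int64(125)), (300, np.int64(540), np.int64(164), np.int64(109)), (317, np.int64(470), np.int64(154), np.int64(-1)), (335, np.int64(470), np.int64(141), np.int64(-1)), (345, np.int64(551), np.int64(149), np.int64(125))]
```

View pics/w2.png

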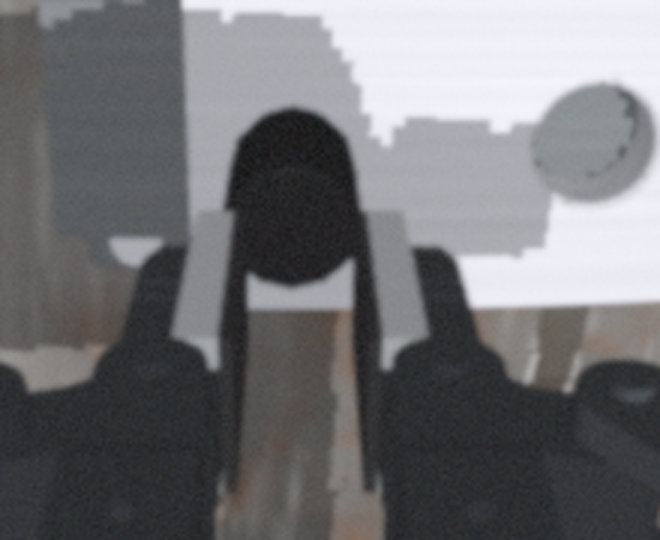

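The knob does sit between the pads. I'll command a full close to see whether the fingers stop on it.

Request:
drive_tool(gripper=[0.0,0.0,0.0], delta_pos=[[0,0,0],[0,0,0],[0,0,0]], angular=[[0,0,0],[0,0,0],[0,0,0]])

```text
time: 3.2
eef_pos: [0.5434, 0.1564, 0.0552]
tcp_rot: [0.999, 0.033, -0.0, -0.0]
force: [-0.5, 0.7, 0.3]
width: -0.0001
```

The fingers closed to zero, so they are above the knob. The reported TCP doesn't match the real fingertips, which the wrist depth puts at z≈0.09. I'll measure this with independent cameras.

```bash
cat >> h.py <<'E'
def wcloud():
    from scipy.spatial.transform import Rotation as R
    s=read_state();a=optics.camera("wrist");K=a["camera_matrix"];T=a["tool_from_camera"]
    v,u=np.mgrid[0:480,0:640];x=u-K[0,2];y=v-K[1,2];r=np.hypot(x,y)+1e-9;th=r/K[0,0];z=a["range_z"]
    p=np.stack([np.tan(th)*x/r*z,np.tan(th)*y/r*z,z],-1)@T[:3,:3].T+T[:3,3]
    w=R.from_quat(s["tcp_rot"]).apply(p.reshape(-1,3)).reshape(p.shape)+s["eef_pos"]
    return a,p,w
E
python3 - <<'E'
from h import *
b=optics.camera("side");w=cloud(b)
for v in range(150,200,3): print(v,[tuple((w[v,u]*1000).round(0).astype(int).tolist()) if w[v,u,0]==w[v,u,0] else None for u in (305,309,313,317,321)])
a,p,ww=wcloud()
q=p[(abs(p[...,0])<.025)&(abs(p[...,1])<.06)&(p[...,2]>-.09)&(p[...,2]<-.005)]
print(len(q)); 
for z in np.arange(-.09,0,.01):
    k=q[(q[:,2]>z)&(q[:,2]<z+.01)]; print(z.round(3),len(k),k.min(0).round(3) if len(k) else "",k.max(0).round(3) if len(k) else "")
cv2.imwrite("pics/s3.png",cv2.resize(b["pixels"][100:220,260:380],None,fx=5,fy=5,interpolation=cv2.INTER_CUBIC))
print(read_state()["joint_pos"])
print(a["tool_from_camera"].round(3))
E
```

```text
150 [(553, 521, 1), (534, 117, 158), (542, 109, 161), (550, 110, 160), (598, 516, 2)]
153 [(551, 501, 0), (534, 119, 150), (543, 117, 151), (551, 117, 151), (596, 501, -1)]
156 [(550, 479, 0), (534, 121, 142), (544, 128, 140), (552, 126, 140), (594, 473, 1)]
159 [(548, 458, -1), (537, 151, 123), (545, 144, 126), (554, 153, 122), (593, 460, -3)]
162 [(544, 393, 17), (537, 154, 115), (545, 146, 118), (555, 155, 114), (591, 437, -2)]
165 [(544, 387, 11), (536, 148, 110), (545, 146, 111), (555, 153, 108), (588, 410, 0)]
168 [(543, 384, 4), (536, 146, 104), (545, 148, 103), (555, 156, 99), (587, 393, -1)]
171 [(543, 374, 0), (537, 150, 95), (545, 144, 98), (555, 151, 94), (585, 371, 0)]
174 [(541, 351, 1), (552, 351, 1), (563, 357, -2), (572, 347, 2), (583, 352, -1)]
177 [(540, 337, -1), (537, 154, 79), (546, 154, 79), (556, 161, 75), (581, 333, -1)]
180 [(539, 314, 0), (537, 150, 73), (546, 149, 74), (556, 159, 69), (579, 312, 1)]
183 [(538, 294, 1), (537, 153, 64), (546, 151, 66), (568, 295, 0), (578, 292, 1)]
186 [(537, 282, -2), (537, 152, 58), (546, 149, 59), (567, 279, -1), (567, 18
[... 378 characters left out ...]
9 -0.09 ] [ 0.015  0.039 -0.08 ]
-0.08 1960 [-0.011 -0.032 -0.08 ] [ 0.015  0.03  -0.07 ]
-0.07 1070 [-0.011 -0.014 -0.07 ] [ 0.012  0.013 -0.06 ]
-0.06 928 [ 0.006 -0.014 -0.06 ] [ 0.012  0.013 -0.05 ]
-0.05 760 [ 0.006 -0.014 -0.05 ] [ 0.012  0.013 -0.04 ]
-0.04 147 [ 0.007 -0.013 -0.04 ] [ 0.012  0.011 -0.036]
-0.03 765 [-0.001 -0.012 -0.024] [ 0.013  0.009 -0.02 ]
-0.02 344 [ 0.002 -0.013 -0.02 ] [ 0.013  0.009 -0.01 ]
-0.01 153 [ 0.001 -0.013 -0.01 ] [ 0.013  0.009 -0.005]
[1.58050634e-01 4.76267191e-01 1.73342808e+00 1.58334917e-04
 9.32031879e-01 1.66297719e+00]
[[-0.    -0.956 -0.292  0.075]
 [ 1.    -0.001  0.001 -0.001]
 [-0.001 -0.292  0.956 -0.175]
 [ 0.     0.     0.     1.   ]]
```

View pics/s3.png

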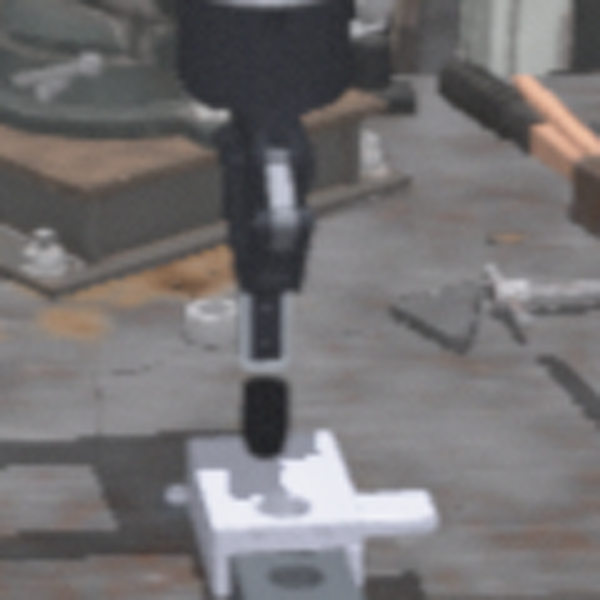

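Both cameras agree: the real fingertips are about 36 mm short of the reported TCP along tool z, while laterally they're fine. I'll treat the tip as TCP − 36 mm. Now I'll open, descend about 43 mm and grip the knob.

Request:
drive_tool(gripper=[0.07,0.07,0.07,0.07,0.07], delta_pos=[[0.001,-0.002,0],[0.001,-0.002,0],[0.001,-0.002,0],[0.001,-0.002,0],[0.001,-0.002,0]], angular=[[0,0,0],[0,0,0],[0,0,0],[0,0,0],[0,0,0]])

```text
time: 3.8
eef_pos: [0.5443, 0.1585, 0.0553]
tcp_rot: [0.999, 0.033, -0.0, -0.0]
force: [0.2, 0.4, -0.2]
width: 0.0695
```

Request:
drive_tool(gripper=[0.07,0.07,0.07,0.07,0.07], delta_pos=[[0,0,0.012],[0,0,0.024],[0,0,0.035],[0,0,0.042],[0,0,0.042]], angular=[[0,0,0],[0,0,0],[0,0,0],[0,0,0],[0,0,0]])

```text
time: 4.3
eef_pos: [0.543, 0.1583, 0.0116]
tcp_rot: [0.999, 0.033, -0.002, 0.0]
force: [-0.4, -0.2, -0.6]
width: 0.07
```

Request:
drive_tool(gripper=[0.0,0.0,0.0,0.0,0.0], delta_pos=[[0,0,0],[0,0,0],[0,0,0],[0,0,0],[0,0,0]], angular=[[0,0,0],[0,0,0],[0,0,0],[0,0,0],[0,0,0]])

```text
time: 4.8
eef_pos: [0.5448, 0.1585, 0.014]
tcp_rot: [0.999, 0.033, 0.001, -0.0]
force: [-1.5, -0.7, 5.4]
width: 0.0199
```

Run:
```python
from h import *
s=read_state();print(s["eef_pos"],s["width"],s["force"],s["ft_torque"],tool([.5493,.0687,s["eef_pos"][2]]))
a,p,w=wcloud();d=a["pixels"]
cv2.imwrite("pics/w4.png",cv2.resize(d[180:400,200:480],None,fx=2.5,fy=2.5))
```

```text
[0.54480703 0.15851537 0.01403778] 0.019935279047092577 [-1.50430168 -0.65990144  5.41530673] [-0.18429959  0.13301986 -0.01133713] [-0.0014  0.0899 -0.    ]
```

Gripped at 19.9 mm. Sliding about 90 mm along the rail.

Request:
drive_tool(gripper=[0.0,0.0,0.0,0.0,0.0], delta_pos=[[0,0.012,0],[0,0.024,0],[0,0.036,0],[0,0.048,0],[0,0.06,0]], angular=[[0,0,0],[0,0,0],[0,0,0],[0,0,0],[0,0,0]])

```text
time: 5.35
eef_pos: [0.5488, 0.0991, 0.014]
tcp_rot: [0.999, 0.033, 0.001, -0.001]
force: [-0.8, 3.1, 5.7]
width: 0.0202
```

Request:
drive_tool(gripper=[0.0,0.0,0.0,0.0,0.0], delta_pos=[[0,0.012,0],[0,0.022,0],[0,0.03,0],[0,0.03,0],[0,0.03,0]], angular=[[0,0,0],[0,0,0],[0,0,0],[0,0,0],[0,0,0]])

```text
time: 5.85
eef_pos: [0.5509, 0.0679, 0.014]
tcp_rot: [0.999, 0.033, 0.001, 0.0]
force: [-1.0, -3.6, 5.7]
width: 0.0199
```

Run:
```python
from h import *
s=read_state();print(s["eef_pos"],s["width"],s["force"],tool([.5493,.0687,s["eef_pos"][2]]))
d,w=holes()
b=optics.camera("wrist")
o=np.zeros((560,800,3),np.uint8);o[:560,:400]=cv2.resize(d["pixels"][180:280,270:341],(400,560),interpolation=cv2.INTER_CUBIC)
o[:400,400:]=cv2.resize(b["pixels"][160:320,300:460],(400,400),interpolation=cv2.INTER_CUBIC)
cv2.imwrite("pics/t4.png",o)
for r in range(226,241,2):print((w[r,280:320:2,2]*1000).round(0).astype(int).tolist())
```

```text
[0.55088541 0.06788521 0.01402657] 0.019932482035921455 [-1.04205926 -3.62449774  5.67672651] [-0.0015 -0.0009 -0.    ]
[142  14  13  14 137] [328.  230.7] z44 [ 0.554  -0.0365  0.044 ] z30 [ 0.5562 -0.0366  0.03  ]
[113  16  13  12  94] [299.7 232.6] z44 [0.5499 0.0109 0.044 ] z30 [0.5521 0.0116 0.03  ]
[449, 429, 406, 101, 122, 134, -9223372036854775808, 141, 144, 143, 142, 21, 39, 44, 41, 29, 30, 27, 27, 33]
[449, 428, 103, 116, 122, 138, 134, 140, 140, 140, 139, 0, 13, 44, 43, 35, 30, 29, 30, 30]
[449, 427, 111, 116, 122, 125, 127, 125, 124, -3, -1, 4, -1, 40, 42, 44, 28, 32, 29, 30]
[447, 427, 108, 106, 107, 104, 33, -3, -4, -3, -4, 1, -3, 44, 40, 41, 32, 28, 26, 30]
[448, 427, 98, 99, 42, 43, 42, -3, -2, -3, -2, 0, -2, 41, 43, 42, 28, 29, 30, 27]
[447, 428, 43, 40, 44, 42, 43, 44, -2, -1, -1, 1, 43, 41, 43, 44, 28, 29, 31, 30]
[448, 425, 41, 42, 42, 43, 43, 42, 44, 40, 40, 42, 44, 43, 44, 41, 28, 29, 31, 28]
[446, 426, 46, 44, 42, 40, 43, 43, 44, 43, 43, 43, 43, 44, 43, 43, 28, 32, 27, 30]<stdin>:8: RuntimeWarning: invalid value encountered in cast
```

View pics/t4.png

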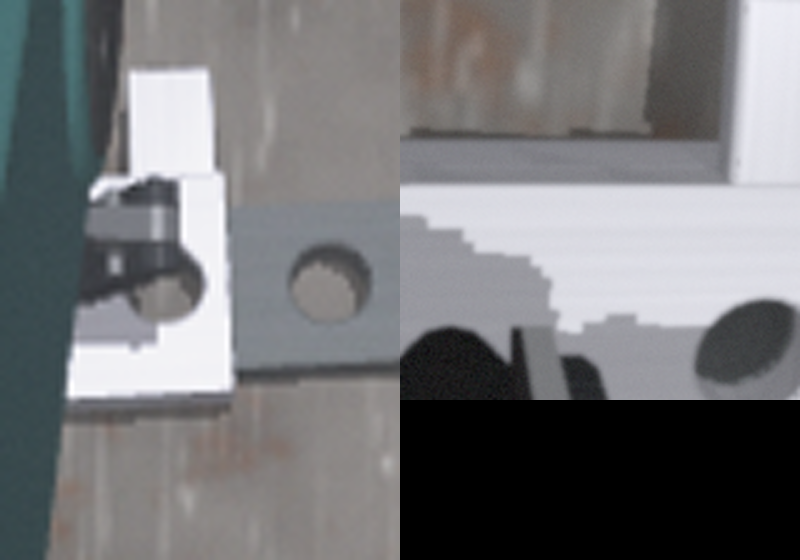

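Bench is visible through the saddle hole (crop 170,290), so the two holes look aligned to about 1 mm. Releasing and lifting clear, then a proper check.

Request:
drive_tool(gripper=[0.06,0.06,0.06,0.06,0.06], delta_pos=[[0,0,0],[0,0,0],[0,0,0],[0,0,0],[0,0,-0.02]], angular=[[0,0,0],[0,0,0],[0,0,0],[0,0,0],[0,0,0]])

```text
time: 6.45
eef_pos: [0.5479, 0.0688, 0.0314]
tcp_rot: [0.999, 0.033, -0.003, -0.0]
force: [-0.7, -0.1, -0.1]
width: 0.06
```

Request:
drive_tool(gripper=[0.06,0.06,0.06,0.06,0.06], delta_pos=[[0,0,-0.03],[0,0,-0.06],[0,0,-0.09],[0,0.03,-0.1],[0,0.07,-0.1]], angular=[[0,0,0],[0,0,0],[0,0,0],[0,0,-0.13],[0,0,-0.26]])

```text
time: 6.95
eef_pos: [0.5565, -0.0006, 0.1357]
tcp_rot: [0.986, 0.166, 0.002, 0.0]
force: [1.1, -1.1, -0.6]
width: 0.0601
```

Run:
```python
from h import *
s=read_state();print(s["eef_pos"],s["width"],s["force"],tool([.6165,-.2121,.13]))
```

```text
[ 0.55653767 -0.00055899  0.13565278] 0.060141090591675425 [ 1.11834385 -1.13597976 -0.64906165] [-0.0127  0.2195  0.0059]
```

Request:
drive_tool(gripper=[0.06,0.06,0.06,0.06,0.06], delta_pos=[[-0.002,0.035,0],[-0.004,0.07,0],[-0.006,0.105,0],[-0.009,0.14,0],[-0.01,0.175,0]], angular=[[0,0,-0.13],[0,0,-0.26],[0,0,-0.39],[0,0,-0.52],[0,0,-0.65]])

```text
time: 7.45
eef_pos: [0.6012, -0.1714, 0.1331]
tcp_rot: [0.882, 0.471, -0.0, -0.0]
force: [0.8, 0.6, -0.4]
width: 0.0601
```

Run:
```python
from h import *
s=read_state();print(s["eef_pos"],s["tcp_rot"],s["joint_pos"].round(2),tool([.6165,-.2121,.13]))
d,w=holes()
cv2.imwrite("pics/t5.png",cv2.resize(d["pixels"][190:275,210:370],None,fx=5,fy=5,interpolation=cv2.INTER_CUBIC))
```

```text
[ 0.60124349 -0.17140581  0.13310888] [ 8.82083813e-01  4.71092384e-01 -1.29651990e-04 -3.09874442e-04] [-0.39  0.46  1.53  0.    1.16  0.2 ] [-0.0253  0.0353  0.0031]
[142  14  13  14 137] [328.  230.6] z44 [ 0.5541 -0.0365  0.044 ] z30 [ 0.5563 -0.0366  0.03  ]
[113  16  13  12 123] [298.9 231.5] z44 [0.5518 0.0123 0.044 ] z30 [0.5539 0.0129 0.03  ]
```

View pics/t5.png

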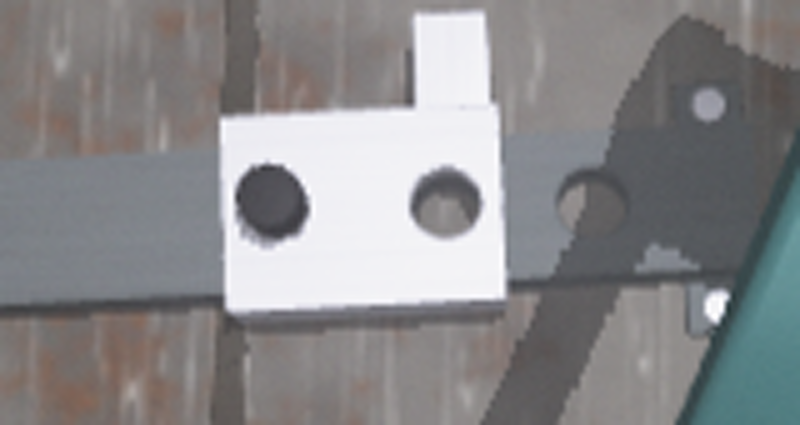

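The saddle hole, at crop (446,203), is about 1 mm from the middle hole's position. Next: over the slim pin with the turn finished.

Request:
drive_tool(gripper=[0.06,0.06,0.06,0.06,0.06], delta_pos=[[-0.008,0.012,0],[-0.016,0.023,0],[-0.025,0.035,0],[-0.025,0.035,0],[-0.025,0.035,0]], angular=[[0,0,-0.13],[0,0,-0.26],[0,0,-0.39],[0,0,-0.52],[0,0,-0.65]])

```text
time: 8.0
eef_pos: [0.6163, -0.2107, 0.1329]
tcp_rot: [0.686, 0.728, 0.0, -0.0]
force: [0.1, 0.3, 0.0]
width: 0.0598
```

Request:
drive_tool(gripper=[0.06,0.06], delta_pos=[[0,0,0],[0,0,0]], angular=[[0,0,0],[0,0,0]])

```text
time: 8.2
eef_pos: [0.6162, -0.2102, 0.1331]
tcp_rot: [0.689, 0.725, -0.0, -0.0]
force: [-0.8, -0.6, -0.2]
width: 0.0602
```

Run:
```python
from h import *
s=read_state();print(s["eef_pos"],s["tcp_rot"],s["force"],s["joint_pos"].round(2),tool([.6165,-.2121,.022]))
a,p,w=wcloud()
m=(abs(w[...,0]-.6165)<.03)&(abs(w[...,1]+.212)<.03)
k=w[m&(w[...,2]>.084)&(w[...,2]<.096)];print("grip top",len(k),((k.max(0)+k.min(0))/2).round(4),np.ptp(k,axis=0).round(4))
q=p[(abs(p[...,0])<.025)&(abs(p[...,1])<.07)&(p[...,2]>-.075)&(p[...,2]<-.03)]
print("finger",q.min(0).round(3),q.max(0).round(3))
```

```text
[ 0.61620023 -0.21017418  0.13309776] [ 6.88710896e-01  7.25036024e-01 -1.77649784e-05 -2.54625092e-04] [-0.80571049 -0.58636013 -0.21207483] [-0.43  0.49  1.47  0.    1.19 -0.49] [-0.002   0.0002  0.1111]
grip top 1080 [ 0.6181 -0.2128  0.0877] [0.023  0.0232 0.0071]
finger [-0.011 -0.044 -0.075] [ 0.013  0.044 -0.036]
```

Request:
drive_tool(gripper=[0.06,0.06,0.06,0.06,0.06], delta_pos=[[-0.002,0.001,0.03],[-0.002,0.001,0.06],[-0.002,0.001,0.085],[-0.002,0.001,0.1],[-0.002,0.001,0.109]], angular=[[0,0,0],[0,0,0],[0,0,0],[0,0,0],[0,0,0]])

```text
time: 8.75
eef_pos: [0.6168, -0.212, 0.0229]
tcp_rot: [0.688, 0.726, -0.0, -0.001]
force: [-0.2, 0.0, -0.1]
width: 0.0597
```

Request:
drive_tool(gripper=[0.06,0.0,0.0,0.0,0.0], delta_pos=[[0,0,0],[0,0,0],[0,0,0],[0,0,0],[0,0,0]], angular=[[0,0,0],[0,0,0],[0,0,0],[0,0,0],[0,0,0]])

```text
time: 9.25
eef_pos: [0.6186, -0.2129, 0.0258]
tcp_rot: [0.687, 0.726, 0.0, 0.001]
force: [-0.4, 0.3, 6.4]
width: 0.0227
```

Request:
drive_tool(gripper=[0.0,0.0,0.0], delta_pos=[[0,0,0],[0,0,0],[0,0,-0.01]], angular=[[0,0,0],[0,0,0],[0,0,0]])

```text
time: 9.55
eef_pos: [0.6166, -0.212, 0.0339]
tcp_rot: [0.687, 0.726, -0.0, -0.001]
force: [-0.8, 0.1, -1.8]
width: 0.0224
```

Request:
drive_tool(gripper=[0.0,0.0,0.0,0.0,0.0], delta_pos=[[0,0,-0.02],[0,0,-0.04],[0,0,-0.06],[0,0,-0.08],[0,0,-0.09]], angular=[[0,0,0],[0,0,0],[0,0,0],[0,0,0],[0,0,0]])

```text
time: 10.05
eef_pos: [0.6183, -0.2128, 0.1266]
tcp_rot: [0.687, 0.726, 0.0, 0.001]
force: [0.6, 0.0, -1.1]
width: 0.0225
```

Request:
drive_tool(gripper=[0.0,0.0,0.0,0.0,0.0], delta_pos=[[0.03,-0.008,0],[0.065,-0.017,0],[0.1,-0.027,0],[0.135,-0.036,0],[0.165,-0.045,0]], angular=[[0,0,0],[0,0,0],[0,0,0],[0,0,0],[0,0,0]])

```text
time: 10.55
eef_pos: [0.5622, -0.0484, 0.1241]
tcp_rot: [0.687, 0.726, -0.0, -0.001]
force: [0.0, 0.1, -1.5]
width: 0.0224
```

Run:
```python
from h import *
s=read_state();print(s["eef_pos"],s["tcp_rot"],s["force"],s["width"],tool([.553,.0123,.12]))
b=optics.camera("side");t=optics.camera("top");a=optics.camera("wrist")
o=np.zeros((600,800,3),np.uint8);o[:480,:400]=cv2.resize(b["pixels"][160:340,240:390],(400,480))
o[:400,400:]=cv2.resize(a["pixels"][180:440,190:450],(400,400))
cv2.imwrite("pics/s6.png",o)
```

```text
[ 0.56219538 -0.04842993  0.12410183] [ 6.87376207e-01  7.26301317e-01 -1.17824101e-04 -5.77736695e-04] [ 0.01947683  0.10515218 -1.48429294] 0.022405566499450986 [ 0.0611 -0.0058  0.0041]
```

View pics/s6.png

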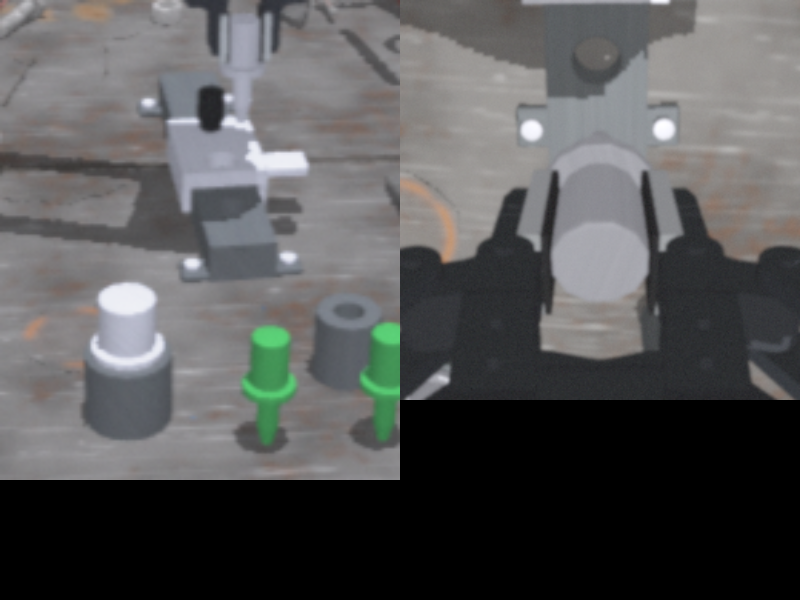

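The slim pin hangs upright in the gripper (left crop ~240,70), its cup is empty, and the stout pin is untouched. Moving over the hole, then measuring the pin against it.

Request:
drive_tool(gripper=[0.0,0.0,0.0,0.0,0.0], delta_pos=[[0.03,-0.003,0],[0.05,-0.005,0],[0.061,-0.006,0],[0.061,-0.006,0.01],[0.061,-0.006,0.02]], angular=[[0,0,0],[0,0,0],[0,0,0],[0,0,0],[0,0,0]])

```text
time: 11.2
eef_pos: [0.5548, 0.0095, 0.1037]
tcp_rot: [0.687, 0.726, 0.0, 0.001]
force: [0.5, 0.0, -1.2]
width: 0.0222
```

Request:
drive_tool(gripper=[0.0,0.0,0.0], delta_pos=[[0,0,0],[0,0,0],[0,0,0]], angular=[[0,0,0],[0,0,0],[0,0,0]])

```text
time: 11.5
eef_pos: [0.5544, 0.0097, 0.1043]
tcp_rot: [0.688, 0.726, -0.0, 0.0]
force: [0.3, -0.2, -1.1]
width: 0.0224
```

Run:
```python
from h import *
s=read_state();e=s["eef_pos"];print(e,s["force"],s["width"],tool([.553,.0123,e[2]]))
a,p,w=wcloud()
k=p[(abs(p[...,0])<.03)&(abs(p[...,1])<.03)];h=e[2]-k[:,2]
top=k[(k[:,2]<-.05)&(abs(k[:,1])<.012)&(abs(k[:,0])<.016)]
print("wrist: tool z min of pin",np.percentile(top[:,2],[1,5,20]).round(4))
z0=np.percentile(top[:,2],3);t=top[top[:,2]<z0+.006];print("pin top tool",((t.max(0)+t.min(0))/2).round(4),np.ptp(t,axis=0).round(4))
b=optics.camera("side");c=cloud(b)
m=(abs(c[...,0]-.553)<.03)&(abs(c[...,1]-.012)<.03)&(c[...,2]>.06)&(c[...,2]<.2)
k=c[m]
for z in np.arange(.06,.2,.006):
    j=k[(k[:,2]>=z)&(k[:,2]<z+.006)]
    if len(j):print(z.round(3),len(j),"x",j[:,0].min().round(4),j[:,0].max().round(4),"ymin",np.percentile(j[:,1],10).round(4))
# saddle from side
g=c[(abs(c[...,2]-.044)<.004)&(abs(c[...,0]-.55)<.033)&(abs(c[...,1]-.03)<.08)];print("saddle top side mid",((g.max(0)+g.min(0))/2).round(4))
cv2.imwrite("pics/s7.png",cv2.resize(b["pixels"][140:240,260:380],None,fx=6,fy=6,interpolation=cv2.INTER_CUBIC))
```

```text
[0.55439347 0.00974605 0.10425589] [ 0.25177822 -0.21214776 -1.0987479 ] 0.022379385606178862 [ 0.0026 -0.0013 -0.    ]
wrist: tool z min of pin [-0.1283 -0.1269 -0.1215]
pin top tool [ 0.0128  0.0003 -0.126 ] [0.0061 0.0169 0.0089]
0.084 3 x 0.5515 0.5549 ymin 0.0085
0.09 8 x 0.5505 0.5591 ymin 0.0039
0.096 11 x 0.5491 0.5588 ymin 0.0032
0.102 21 x 0.5484 0.5608 ymin 0.0035
0.108 17 x 0.5483 0.5605 ymin 0.0014
0.114 19 x 0.5484 0.5607 ymin 0.0022
0.12 14 x 0.5484 0.5604 ymin 0.0024
0.126 20 x 0.5382 0.5697 ymin -0.0067
0.132 60 x 0.5382 0.5706 ymin -0.0054
0.138 52 x 0.536 0.5741 ymin -0.0017
0.144 65 x 0.5317 0.578 ymin -0.0018
0.15 73 x 0.5299 0.5799 ymin -0.0018
0.156 78 x 0.5298 0.5792 ymin -0.0014
0.162 73 x 0.5298 0.5794 ymin -0.001
0.168 80 x 0.5298 0.5794 ymin 0.0
0.174 40 x 0.5296 0.5809 ymin -0.0014
0.18 59 x 0.5235 0.5829 ymin -0.0032
0.186 66 x 0.5234 0.5826 ymin -0.0017
0.192 50 x 0.5239 0.5819 ymin -0.0032
0.198 8 x 0.5305 0.5775 ymin -0.0033
saddle top side mid [0.5503 0.04   0.044 ]
```

View pics/s7.png

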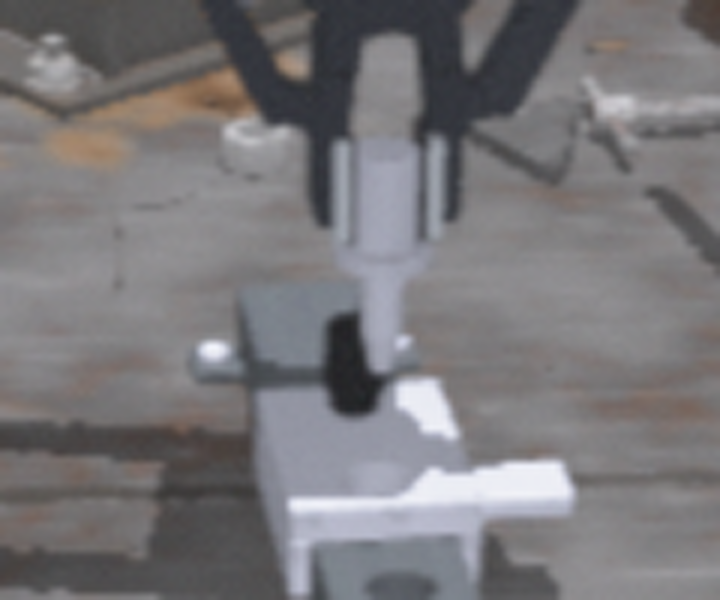

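The pin is upright, directly on the TCP axis. In the side view the saddle hole is at about px (323.3,219.5), which I'll cross-check for position.

Run:
```python
from h import *
b=optics.camera("side");K=b["camera_matrix"];M=np.linalg.inv(b["world_to_cam"])
r=M[:3,:3]@np.linalg.inv(K)@np.array([260+380/6,140+477/6,1]);print(M[:3,3]+r*(.044-M[2,3])/r[2])
print(tool([.553,.0123,.0863]),read_state()["eef_pos"])
```

```text
[0.5569413  0.01421235 0.044     ]
[ 0.0022 -0.0014  0.0183] [0.55448069 0.01012969 0.10459089]
```

Targeting x≈0.5545, y≈0.0125 as a compromise between the cameras; clearance is ±5 mm. Descending in steps while watching the force.

Request:
drive_tool(gripper=[0.0,0.0,0.0,0.0,0.0], delta_pos=[[0.002,0,0.01],[0.003,0,0.02],[0.003,0,0.03],[0.003,0,0.036],[0.003,0,0.036]], angular=[[0,0,0],[0,0,0],[0,0,0],[0,0,0],[0,0,0]])

```text
time: 12.15
eef_pos: [0.5528, 0.0136, 0.0669]
tcp_rot: [0.687, 0.726, -0.001, -0.001]
force: [-0.8, 0.3, -1.4]
width: 0.0227
```

Request:
drive_tool(gripper=[0.0,0.0,0.0,0.0,0.0], delta_pos=[[0,0,0.004],[0,0,0.008],[0,0,0.012],[0,0,0.016],[0,0,0.018]], angular=[[0,0,0],[0,0,0],[0,0,0],[0,0,0],[0,0,0]])

```text
time: 12.65
eef_pos: [0.5538, 0.0135, 0.0499]
tcp_rot: [0.687, 0.726, -0.0, -0.0]
force: [0.4, 0.5, -1.5]
width: 0.0226
```

The tip is about 12 mm inside the saddle hole with no contact force. Continuing.

Request:
drive_tool(gripper=[0.0,0.0,0.0,0.0,0.0], delta_pos=[[0,0,0.004],[0,0,0.008],[0,0,0.012],[0,0,0.016],[0,0,0.016]], angular=[[0,0,0],[0,0,0],[0,0,0],[0,0,0],[0,0,0]])

```text
time: 13.15
eef_pos: [0.5534, 0.0135, 0.0336]
tcp_rot: [0.687, 0.726, -0.0, -0.001]
force: [-0.6, 1.4, -1.9]
width: 0.0224
```

Request:
drive_tool(gripper=[0.0,0.0,0.0,0.0,0.0], delta_pos=[[0,0,0.003],[0,0,0.006],[0,0,0.009],[0,0,0.01],[0,0,0.01]], angular=[[0,0,0],[0,0,0],[0,0,0],[0,0,0],[0,0,0]])

```text
time: 13.65
eef_pos: [0.5538, 0.0135, 0.0241]
tcp_rot: [0.687, 0.726, -0.0, -0.0]
force: [0.8, -0.2, -1.6]
width: 0.0224
```

Request:
drive_tool(gripper=[0.0,0.0,0.0], delta_pos=[[0,0,0.001],[0,0,0.002],[0,0,0.002]], angular=[[0,0,0],[0,0,0],[0,0,0]])

```text
time: 13.95
eef_pos: [0.5539, 0.0134, 0.0223]
tcp_rot: [0.687, 0.726, -0.0, -0.0]
force: [-0.8, 0.5, -1.8]
width: 0.0224
```

Request:
drive_tool(gripper=[0.0,0.0,0.0], delta_pos=[[0,0,0.001],[0,0,0.002],[0,0,0.002]], angular=[[0,0,0],[0,0,0],[0,0,0]])

```text
time: 14.25
eef_pos: [0.5538, 0.0135, 0.0201]
tcp_rot: [0.687, 0.726, -0.0, -0.0]
force: [0.5, -1.0, -1.9]
width: 0.0226
```

Request:
drive_tool(gripper=[0.0,0.0,0.0], delta_pos=[[0,0,0.001],[0,0,0.0015],[0,0,0.0015]], angular=[[0,0,0],[0,0,0],[0,0,0]])

```text
time: 14.55
eef_pos: [0.554, 0.0135, 0.0198]
tcp_rot: [0.687, 0.726, 0.0, 0.0]
force: [-2.7, 0.3, 8.9]
width: 0.0224
```

The flange is on the saddle (+9 N). Releasing and retreating.

Request:
drive_tool(gripper=[0.06,0.06,0.06,0.06,0.06], delta_pos=[[0,0,0],[0,0,0],[0,0,0],[0,0,0],[0,0,0]], angular=[[0,0,0],[0,0,0],[0,0,0],[0,0,0],[0,0,0]])

```text
time: 15.05
eef_pos: [0.5539, 0.0134, 0.0187]
tcp_rot: [0.687, 0.726, -0.0, -0.0]
force: [0.1, -0.1, 0.1]
width: 0.06
```

Request:
drive_tool(gripper=[0.06,0.06,0.06,0.06,0.06], delta_pos=[[0,0,-0.02],[0,0,-0.05],[0,0,-0.08],[0,0,-0.11],[0,0,-0.13]], angular=[[0,0,0],[0,0,0],[0,0,0],[0,0,0],[0,0,0]])

```text
time: 15.55
eef_pos: [0.5548, 0.0134, 0.1509]
tcp_rot: [0.687, 0.726, 0.001, 0.001]
force: [0.3, 0.5, 0.5]
width: 0.0599
```

Request:
drive_tool(gripper=[0.06,0.06,0.06,0.06,0.06], delta_pos=[[-0.03,-0.01,0],[-0.07,-0.02,0],[-0.11,-0.03,0],[-0.14,-0.04,0],[-0.14,-0.04,0]], angular=[[0,0,0],[0,0,0],[0,0,0],[0,0,0],[0,0,0]])

```text
time: 16.05
eef_pos: [0.521, -0.132, 0.1488]
tcp_rot: [0.689, 0.725, -0.001, 0.0]
force: [0.1, 0.2, -0.4]
width: 0.0599
```

Run:
```python
from h import *
s=read_state();print(s["time"],s["eef_pos"],s["force"],np.abs(s["qvel"]).max())
t=optics.camera("top");b=optics.camera("side")
for n,d in(("top",t),("side",b)):
    c=cloud(d);k=c[(abs(c[...,0]-.555)<.03)&(abs(c[...,1]-.012)<.025)]
    j=k[(k[:,2]>.076)&(k[:,2]<.1)];print(n,"grip top z",np.percentile(k[:,2],[98,99.5]).round(4),((j.max(0)+j.min(0))/2).round(4),np.ptp(j,axis=0).round(4))
    f=k[(k[:,2]>.046)&(k[:,2]<.058)];print(" flange",len(f),((f.max(0)+f.min(0))/2).round(4),np.ptp(f,axis=0).round(4),np.median(f[:,2]))
o=np.zeros((600,800,3),np.uint8);o[:400,:400]=cv2.resize(t["pixels"][190:275,250:335],(400,400),interpolation=cv2.INTER_CUBIC)
o[:480,400:]=cv2.resize(b["pixels"][140:260,265:365],(400,480),interpolation=cv2.INTER_CUBIC)
cv2.imwrite("pics/f8.png",o)
```

```text
16.05 [ 0.52098646 -0.1320414   0.14882965] [ 0.09469689  0.19009478 -0.44124781] 0.05510497822352903
top grip top z [0.0842 0.0858] [0.5533 0.013  0.0828] [0.0231 0.0211 0.0094]
 flange 131 [0.5558 0.0153 0.0511] [0.0579 0.0367 0.01  ] 0.04879921532888787
side grip top z [0.0845 0.0857] [0.5543 0.0118 0.0817] [0.023  0.026  0.0114]
 flange 105 [0.5573 0.0138 0.052 ] [0.0549 0.0441 0.012 ] 0.05009855429528043
```

View pics/f8.png

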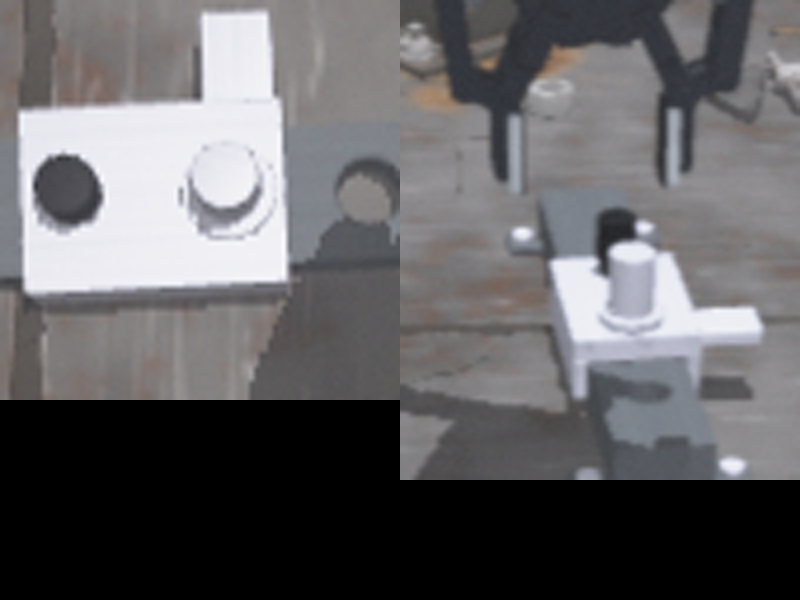

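The flange is on the saddle with the pin upright (left crop 228,185). Its top is at z≈0.084, the seated height, and it stands in the middle hole's position with only the end hole visible beyond it. Handing in.

```bash
python3 -c "
from h import *
print(ticket.sign_off())"
```

```text
the job is handed in; nothing more can be done
None
```

The saddle's hole is over the rail's middle hole and the slim pin is locked through both, its flange resting on the saddle. I handed the job in at about 16 s on the robot's clock. I slid the saddle about 90 mm by its knob, then took the slim grey pin from its cup, lowered it through both holes and let go. The stout pin and the two green look-alikes were not touched.

**Last checks:**
- **Pin seated:** it stands upright with its top at z ≈ 84 mm, which is the seated height. Contact force rose to about 9 N only at the end, and nothing pressed on the way down.
- **Alignment:** the top camera put the saddle hole about 1 mm from the middle hole.
- **Robot clear:** the gripper was about 0.15 m away from the pin and carrying no load.

**What disagreed:**
- **Tool point:** the real fingertips end about 36 mm short of the reported tool point. My first close on the knob therefore shut on air above it. I measured the offset with two cameras and corrected for it.
- **Cameras:** the side camera placed the saddle hole about 4.5 mm from the top camera's position (4 mm in x, 2 mm in y). I aimed between the two, and the pin went in freely.

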